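Sort a pile of lock-up furniture into its fitted trays

ROBOT

A 7-joint arm with a two-finger parallel gripper is mounted at the origin on a cart in front of the work surface, level with it; the furniture and walls round the work are solid. World frame = base frame: x ahead of the robot, y to its left, z up, the work surface at z = 0. Lengths are in mm, angles in rad, forces in N, time in s.
With the tool pointing down it reaches from about 350 to 900 mm from the base axis. Payload 7.2 kg.
Tool frame: the origin (TCP) lies on the centre line of the jaws, within the pads' length; the fingertips stand 8 mm ahead of it and the grasp point (between the pads) lies 11 mm behind it; z points along the fingers, y is the direction in which the jaws open and shut (so a half turn about z gives the same grasp; the last joint's range is limited). The gripper opens to 85 mm and grips with 20 to 120 N. Pads are 22 mm wide; open, the fingers measure 114 mm over their backs; the gripper's body (76 mm by 85 mm) begins 54 mm behind the grasp point. The pads swing forward as they close: fully open they stand 13 mm farther back than shut.
Start: joints at [1.162, 0.411, -0.013, 1.596, 0.006, 1.134, -0.082], TCP at [208.889, -589.062, 239.297] pointing down, gripper open.
Joint ranges: [-2.95, 2.95], [-0.29, 1.99], [-1.47, 1.44], [0.14, 2.54], [-1.03, 4.17], [0.13, 1.85], [-2.86, 2.86]. Speed limits (rad/s): [2.39, 2.39, 3.01, 3.01, 3.14, 3.14, 3.14].

INTERFACE

Orientations are given as a 3x3 rotation matrix whose columns are the frame's x, y, z axes.
In Python, from cell import env gives the robot as it stands.
- The arm moves only by the tool carry_out, never from a script. Its argument "rows" is a list of rows, each a list of 3 entries, a list of its own where there are three numbers: the shift along the tool's x, y, z in mm, then the turn about the tool's z in rad, then the opening, from 0 (shut) to 1 (fully open). In form: [[[tx, ty, tz], roll, claw], ...]. A call has 1 to 20 rows; each row is the pose to reach, as a shift and turn from the pose commanded when the call began, along the tool's axes at that moment; what a row does not reach only later rows make up. A row lasts 1/8 s, in which the tool goes at most 62.5 mm and 10.7 degrees, less where a joint would pass 70% of its speed; a pose out of reach is approached as far as the arm can. A call with a gripper value outside its range is refused whole. The fingers move at their own pace and stop on an object; "force" is the grip in N (left out, the last holds). Time passes only in rows, so rows that repeat a pose let the fingers close. It gives the time, the measured TCP pose, the force and the opening at its end, in the units of the state.
- env.state(): the state, without advancing time (a new reading comes with each control period).
- env.snapshot(name): name is "scene" or "top"; returns (picture, depth): 480x640x3 uint8, red, green, blue; 480x640 float32, mm along the optical axis (not along the pixel's ray), 0 where there is no reading.
- env.calibration(name): a dict with "intrinsics" (3x3 intrinsics, pixels), "R" (3x3) and "t" (3): a world point X has camera coordinates R X + t. Camera axes: x right, y down, z forward; pixel columns grow to the right and rows downward; lengths in mm; the calibration is good to about 2 mm. A picture is of the moment at which its call begins. calibration takes no time and is no camera call.
- env.finish_job(): hands the job in, once; it reports no verdict.
Trained networks look in the newest picture that a camera, given by its name, has taken for a name from the list of things; names that differ only in an ending like _2 or _b are one class to them, and where a whole thing is asked for, a point or a joint stands for the part that bears it (a point fixed in the world has none). Each returns a list of dicts, best first, with "confidence" (0 to 1); they miss things now and then, are a little off and sometimes report something else, mostly with a low value. They report only what shows in the picture. A call takes as long as a camera call. They do not tell look-alikes from the thing itself.
- env.find_in(camera, target): "uv" ([column, row] in pixels, amid what is visible of it).
- env.cut_out(camera, target): "region" (480x640 bool, what is visible of it) and "uv" ([column, row] in pixels, amid what is visible of it).
- env.landmark_of(camera, target): "uv" ([column, row] in pixels: a listed point, or the origin of a listed thing).
The state is a dict: "time_s": time; "joints": joint angles; "joint_velocities": joint speeds; "tau": joint torques, N m; "eef_pos": TCP position; "orientation": TCP orientation; "ft_force": force on the tool from outside, world axes, zero at the start; "moment": the same for the moment, N m; "grip_width": finger opening in mm.
Only numpy, scipy, OpenCV 4.12 (cv2) and the standard library are available. Lean on these libraries where they do the work, as an engineer would, in place of code of your own. Each camera call takes 0.05 s, during which the arm holds its last target.

TASK

Take the pile of dark metal lock-up pieces apart from the top down, one piece at a time, and lay each piece flat in the wooden tray whose pocket has its shape and length: first the small quoin, then the short bar, then the long bar, last the wide block. Do not shove the rest of the pile about or tip any piece over, and leave the loupe and the paper pad where they are.

Things in the scene. Friction and masses are not known exactly. Their poses are not given: they have to be found in the camera images.
- quoin: Small grey-black metal wedge block with a round hole in its top, 24 x 52 x 17 mm (x, y, z), 0.1 kg or so; grip across its 24 mm. Origin: centre of its underside; y along its length, z up. The pile is, from the bench up: block, long bar, short bar laid roughly crosswise over it, quoin along the short bar.
- bar_short: Dark flat steel bar with a small round hole near one end, 34 x 85 x 10 mm (x, y, z), 0.25 kg or so; grip across its 34 mm. Origin: centre of its underside; y along its length, z up.
- bar_long: Dark flat steel bar with a small round hole near one end, 34 x 112 x 10 mm (x, y, z), 0.25 kg or so; grip across its 34 mm. Origin: centre of its underside; y along its length, z up.
- block: Dark cast metal spacing block without a hole, lowest in the pile, 60 x 116 x 18 mm (x, y, z), 0.36 kg or so; grip across its 60 mm. Origin: centre of its underside; y along its length, z up.
- tray_quoin: Fixed wooden tray for the quoin: pocket 40 x 68 mm (x by y), outside 54 x 82 mm; light floor 4 mm thick, darker U-shaped rims at both short ends 9 mm above the floor (top 13 mm above the bench); the middle of the long sides is open for fingers. Origin: centre of its underside, on the bench; x across, y along its length, z up.
- tray_short: Fixed wooden tray for the short bar: pocket 50 x 101 mm (x by y), outside 64 x 115 mm; light floor 4 mm thick, darker U-shaped rims at both short ends 9 mm above the floor (top 13 mm above the bench); the middle of the long sides is open for fingers. Origin: centre of its underside, on the bench; x across, y along its length, z up.
- tray_long: Fixed wooden tray for the long bar: pocket 50 x 128 mm (x by y), outside 64 x 142 mm; light floor 4 mm thick, darker U-shaped rims at both short ends 9 mm above the floor (top 13 mm above the bench); the middle of the long sides is open for fingers. Origin: centre of its underside, on the bench; x across, y along its length, z up.
- tray_block: Fixed wooden tray for the wide block: pocket 76 x 132 mm (x by y), outside 90 x 146 mm; light floor 4 mm thick, darker U-shaped rims at both short ends 9 mm above the floor (top 13 mm above the bench); the middle of the long sides is open for fingers. Origin: centre of its underside, on the bench; x across, y along its length, z up.
- loupe: Bystander: black standing loupe, upright round barrel 37 mm across, 38 mm high. Origin: centre of its underside.
- pad: Bystander: small pad of white paper, 77 x 52 x 18 mm, at the far left of the work, never in the way. Origin: centre of its underside. Behind it stands a green hand press; the red ball of its lever hangs about 0.3 m above the bench near x = 0.65, y = 0.25 m: carry things round by the front, clear of it.
Things that resemble listed ones, but are neither listed nor needed, are in the scene too. What is shaped like the bar_short but purple is not meant.

How it is judged:
By the outcome, as a careful person would: the job done as asked, in the order asked, and still so for the second after the job is handed in, with the robot touching nothing.
It also fails if it takes over 104 s, if anything falls off the work surface, if the arm or the gripper's body presses on something with over 40 N, if the wrist force passes 120 N, or if a joint passes its speed limit or range.

## Working session

There is one attempt and no reset: what is moved stays moved. The work goes in short steps, Python scripts to look and compute and a tool call to move; the robot and the scene stay as the last step left them, time stands still between calls to the robot, and variables do not carry over. Pictures are saved under pics/ and viewed, and the job is handed in when it is done.

Besides the shell and the picture viewer there is one more tool, called after "Request:" by a JSON object that holds its "fn" and its "kwargs". carry_out: Moves the arm, as the interface text tells. Its arguments: {"type":"object","properties":{"rows":{"type":"array"},"force":{"type":"number"}},"required":["rows"]}

```bash
mkdir -p pics; ls
python3 - <<'E'
from cell import env
import cv2,numpy as np
for n in("scene","top"):
    p,d=env.snapshot(n); cv2.imwrite(f"pics/{n}0.png",p[:,:,::-1]); np.save(f"pics/{n}0_d.npy",d)
    c=env.calibration(n); print(n,c)
s=env.state(); print(s)
E
```

```text
pics
scene {'intrinsics': array([[454.30809411,   0.        , 319.9804178 ],
       [  0.        , 454.30809411, 244.04614879],
       [  0.        ,   0.        ,   1.        ]]), 'R': array([[-0.87381893, -0.48620922,  0.00640893],
       [-0.34239474,  0.60588888, -0.71809784],
       [ 0.34526269, -0.62968186, -0.69591265]]), 't': array([503.93042439, 127.04708676, 986.21625269])}
top {'intrinsics': array([[524.22722692,   0.        , 329.57988386],
       [  0.        , 524.22722692, 242.23863797],
       [  0.        ,   0.        ,   1.        ]]), 'R': array([[ 2.70297200e-04, -9.99927734e-01, -1.20188923e-02],
       [-9.95551108e-01,  8.63377437e-04, -9.42191424e-02],
       [ 9.42227104e-02,  1.19908887e-02, -9.95478930e-01]]), 't': array([ 139.46136731,  521.73364407, 1041.67558263])}
{'time_s': 0.1, 'joints': array([ 1.16180838,  0.41181696, -0.01270229,  1.59691543,  0.00558097,
        1.13432743, -0.0821963 ]), 'joint_velocities': array([ 1.56851974e-03, -4.08880388e-04, -8.83596383e-05, -3.58081711e-03,
       -1.78985338e-04, -2.00111163e-03,  1.53811598e-03]), 'tau': array([ 3.55863740e-03, -6.01826763e+01,  6.84095565e-01, -3.00087619e+01,
        1.38647610e-02,  6.39104925e-03,  2.29716483e-05]), 'eef_pos': array([ 208.71924783, -588.67302683,  238.55743921]), 'orientation': array([[ 9.42488000e-01,  3.34239518e-01, -5.60340708e-04],
       [ 3.34239976e-01, -9.42487083e-01,  1.31764656e-03],
       [-8.77043299e-05, -1.42915433e-03, -9.99998975e-01]]), 'ft_force': array([-0.09798057, -0.58311493, -0.8330489 ]), 'moment': array([-0.01576594, -0.04107008,  0.02477544]), 'grip_width': 85.53228626802469}
```

View pics/scene0.png

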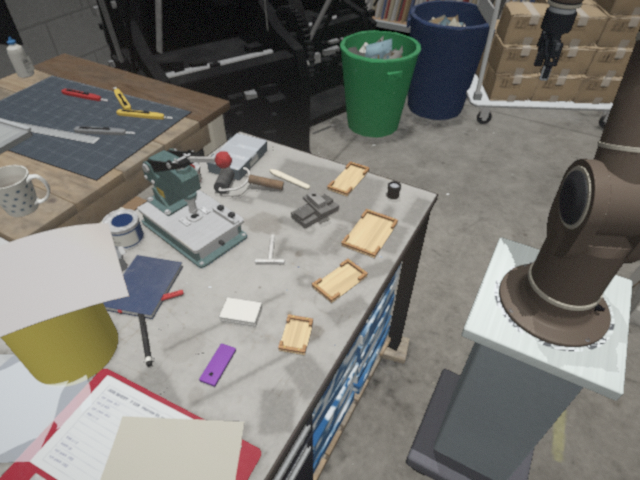

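View pics/top0.png

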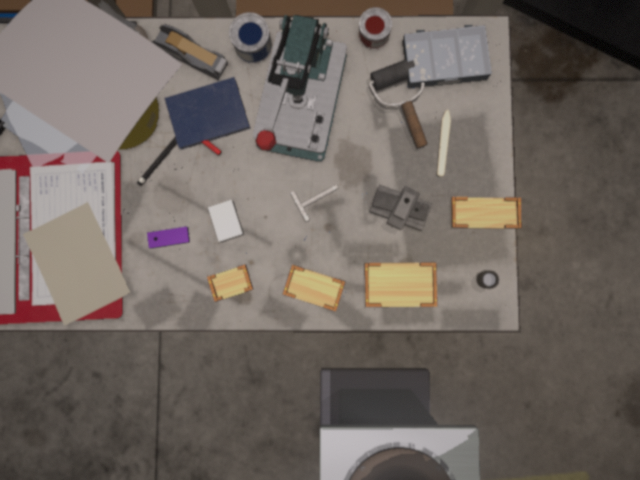

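```bash
cat > h.py <<'E'
from cell import env
import cv2,numpy as np
def toworld(cal,uv,z):
    uv=np.atleast_2d(np.array(uv,float)); K,R,t=cal["intrinsics"],cal["R"],cal["t"]
    ray=np.c_[uv,np.ones(len(uv))]@np.linalg.inv(K).T@R
    c=-R.T@t; s=(z-c[2])/ray[:,2]
    return c+ray*s[:,None]
def deproj(cal,uv,d):
    K,R,t=cal["intrinsics"],cal["R"],cal["t"]
    uv=np.atleast_2d(np.array(uv,float)); p=np.c_[uv,np.ones(len(uv))]@np.linalg.inv(K).T*np.array(d)[:,None]
    return (p-t)@R
def proj(cal,X):
    p=np.atleast_2d(X)@cal["R"].T+cal["t"]; q=p@cal["intrinsics"].T; return q[:,:2]/q[:,2:]
def rect(xy):
    (c,(w,h),a)=cv2.minAreaRect(np.array(xy,np.float32))
    if w>h: w,h=h,w; a=a+90
    # angle of long axis: h axis = a+90
    return np.round(c,1),round(w,1),round(h,1),round(((a+90)+90)%180-90,1)
def crop(p,u0,v0,u1,v1,k,name):
    cv2.imwrite(name,cv2.resize(np.ascontiguousarray(p[v0:v1,u0:u1,::-1]),None,fx=k,fy=k,interpolation=cv2.INTER_CUBIC))
E
python3 - <<'E'
from h import *
cal=env.calibration("top")
p,d=env.snapshot("top")
crop(p,350,170,450,245,8,"pics/pile1.png")
for n in ["tray_quoin","tray_short","tray_long","tray_block","quoin","bar_short","bar_long","block","loupe","pad"]:
    for r in env.cut_out("top",n)[:4]:
        m=r["region"]; v,u=np.nonzero(m)
        z={"t":13,"q":55,"l":38,"p":18}.get(n[0],30)
        X=toworld(cal,np.c_[u,v],z)
        dd=d[v,u]; D=deproj(cal,np.c_[u,v][dd>0],dd[dd>0])
        print(n,round(r["confidence"],2),np.round(r["uv"]),len(u),*rect(X[:,:2]),"z",np.round(np.percentile(D[:,2],[5,50,95])))
p2,_=env.snapshot("scene"); crop(p2,280,180,350,235,11,"pics/pile1s.png")
E
```

```text
tray_quoin 0.56 [233. 284.] 1049 [439.5 344.3] 54.0 82.5 -72.5 z [ 2.  6. 16.]
tray_short 0.56 [316. 287.] 1772 [430.3 172.7] 64.4 115.5 72.5 z [ 2.  6. 15.]
tray_long 0.9 [484. 214.] 2205 [ 584.4 -181.9] 64.6 145.2 89.9 z [ 2.  5. 15.]
quoin 0.89 [406. 206.] 352 [592.7  -8.3] 25.7 55.9 -26.9 z [41. 55. 58.]
bar_short 0.82 [402. 221.] 279 [591.8 -10.5] 32.6 85.8 -27.0 z [36. 39. 42.]
bar_short 0.69 [169. 240.] 689 [531.8 468.7] 34.2 84.9 -81.3 z [ 7. 11. 14.]
bar_long 0.57 [392. 205.] 635 [596.6  -4.4] 35.8 113.2 74.6 z [24. 29. 32.]
block 0.57 [392. 213.] 496 [591.5  -4.7] 62.0 113.9 69.5 z [12. 19. 22.]
pad 0.6 [227. 221.] 1014 [567.5 354.3] 56.0 80.0 18.6 z [ 8. 18. 22.]
```

View pics/pile1.png

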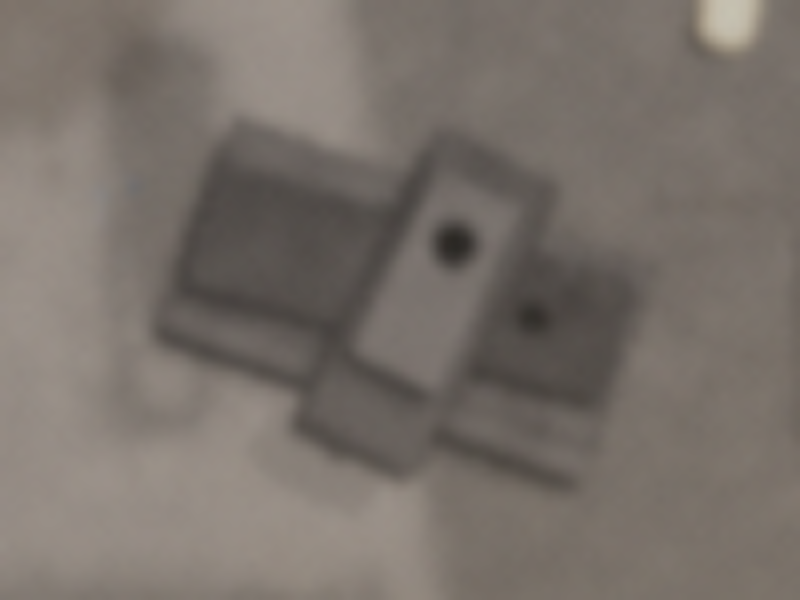

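View pics/pile1s.png

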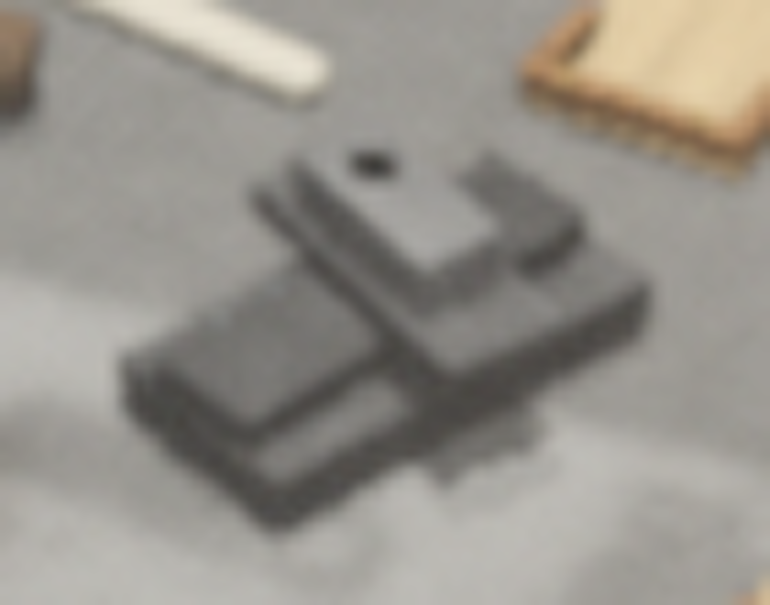

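Run:
```python
from h import *
cal=env.calibration("top")
p,d=env.snapshot("top")
hsv=cv2.cvtColor(np.ascontiguousarray(p),cv2.COLOR_RGB2HSV)
m=((hsv[...,1]>70)&(hsv[...,0]<30)&(hsv[...,2]>90)).astype(np.uint8)
n,l,s,c=cv2.connectedComponentsWithStats(m)
for i in range(1,n):
    if s[i,4]>500 and c[i,1]>190:
        v,u=np.nonzero(l==i); print(np.round(c[i]),s[i,4],*rect(toworld(cal,np.c_[u,v],8)[:,:2]))
# loupe, quoin hole etc
print(toworld(cal,[[487,280]],38))
crop(p,200,190,530,320,2.4,"pics/trays.png")
crop(p,205,255,265,310,10,"pics/tq.png")
# second view pile
cs=env.calibration("scene"); env.snapshot("scene")
for n in ["quoin","bar_short","bar_long","block","tray_quoin","tray_block"]:
  for r in env.cut_out("scene",n)[:2]:
    v,u=np.nonzero(r["region"]); print(n,round(r["confidence"],2),np.round(r["uv"]),len(u))
```

```text
[486. 212.] 2232 [ 586.2 -184.9] 67.0 146.1 89.9
[401. 284.] 3245 [437.5  -5.9] 90.0 149.2 -90.0
[230. 283.] 1099 [439.7 345.6] 56.2 84.7 -71.5
[314. 288.] 1801 [430.2 172.4] 65.9 117.2 72.4
[[ 444.80377079 -174.29065556   38.        ]]
quoin 0.6 [315. 201.] 163
bar_short 0.8 [214. 366.] 819
bar_short 0.47 [319. 208.] 162
bar_long 0.74 [307. 214.] 231
block 0.95 [312. 218.] 337
tray_quoin 0.96 [297. 336.] 1042
tray_block 0.96 [371. 233.] 1559
```

View pics/tq.png

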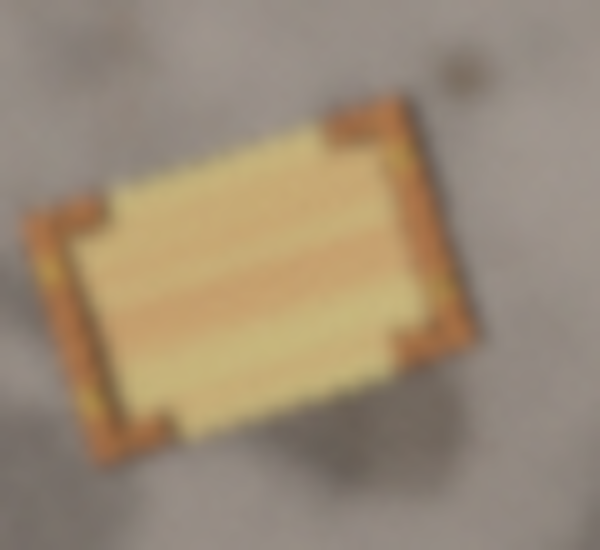

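View pics/trays.png

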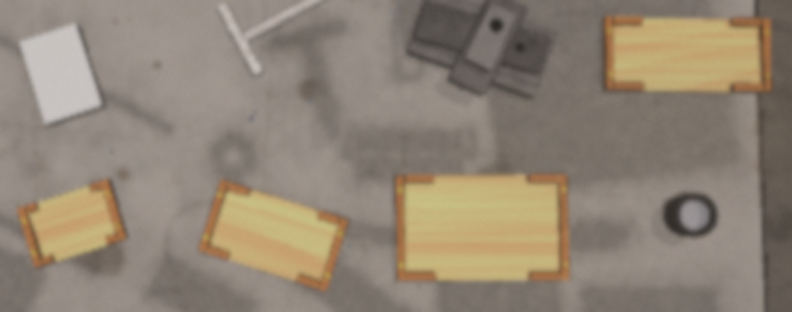

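```bash
cat >> h.py <<'E'
def go(x,y,z,yaw,s=None):
    "shift in tool axes and roll to reach world target"
    s=s or env.state(); R=s["orientation"]; d=R.T@(np.array([x,y,z])-s["eef_pos"])
    y0=np.degrees(np.arctan2(R[1,0],R[0,0])); print("yaw",round(y0,1),"shift",np.round(d,1),"roll",round(np.radians(y0-yaw),3))
E
python3 - <<'E'
from h import *
cal=env.calibration("top")
P=np.array([[455,175],[525,205],[435,395],[358,352]])/8+[350,170]
X=toworld(cal,P,55)[:,:2];print(X,X.mean(0),rect(X))
P=np.array([[440,130],[555,185],[410,478],[297,425]])/8+[350,170]
X=toworld(cal,P,38)[:,:2];print(X,X.mean(0),rect(X))
cs=env.calibration("scene")
P=np.array([[300,150],[395,135],[500,215],[430,270]])/11+[280,180]
print("scene",toworld(cs,P,55))
go(592,-8,160,153)
go(592,-8,50,153)
E
```

```text
[[619.70369071 -15.13374954]
 [612.09649833 -32.42992541]
 [564.41263952  -9.43057964]
 [575.20727363   9.51364519]] [592.85502555 -11.87015235] (array([593. , -11.1]), 21.8, 52.9, -25.7)
[[634.54539462 -13.82536731]
 [620.35266504 -42.70466309]
 [545.71481983  -5.11132885]
 [559.19315139  23.14963703]] [589.95150772  -9.62293056] (array([589.8,  -9.8]), 32.2, 83.9, -26.1)
scene [[619.10267139  -8.34889362  55.        ]
 [602.61419647 -24.2616699   55.        ]
 [566.85517443 -10.08351188  55.        ]
 [571.1309183   15.30440148  55.        ]]
yaw 19.5 shift [ 555.3 -419.6   79.3] roll -2.33
yaw 19.5 shift [ 555.3 -419.6  189.3] roll -2.33
```

Request:
{"fn": "carry_out", "kwargs": {"rows": [[[40, -30, 6], -0.17, 0.55], [[80, -60, 11], -0.34, 0.55], [[120, -90, 17], -0.51, 0.55], [[160, -120, 23], -0.68, 0.55], [[200, -150, 28], -0.85, 0.55], [[240, -180, 34], -1.02, 0.55], [[280, -210, 40], -1.19, 0.55], [[320, -240, 46], -1.36, 0.55], [[360, -270, 51], -1.53, 0.55], [[400, -300, 57], -1.7, 0.55], [[440, -330, 63], -1.87, 0.55], [[480, -360, 69], -2.04, 0.55], [[520, -390, 74], -2.21, 0.55], [[555.6, -417.4, 79.3], -2.34, 0.55], [[555.6, -417.4, 79.3], -2.34, 0.55], [[555.6, -417.4, 79.3], -2.34, 0.55], [[555.6, -417.4, 79.3], -2.34, 0.55]], "force": 50}}

```text
time_s: 3.22
eef_pos: [592.7, -11.6, 160.1]
orientation: [[-0.895, 0.447, -0.0], [0.447, 0.895, -0.001], [-0.0, -0.001, -1.0]]
ft_force: [1.1, 0.5, -0.7]
grip_width: 46.8
```

Run:
```python
from h import *
s=env.state(); print(s["time_s"],s["eef_pos"],s["joints"].round(2),s["grip_width"])
go(593,-10,50,153.5)
p,_=env.snapshot("scene"); crop(p,230,100,400,240,4.5,"pics/s2.png")
```

```text
3.225 [592.68759745 -11.56265744 160.06350448] [ 0.43  0.53 -0.68  1.73  0.38  1.02  0.72] 46.829433898403586
yaw 153.5 shift [  0.5   1.6 110.1] roll -0.001
```

View pics/s2.png

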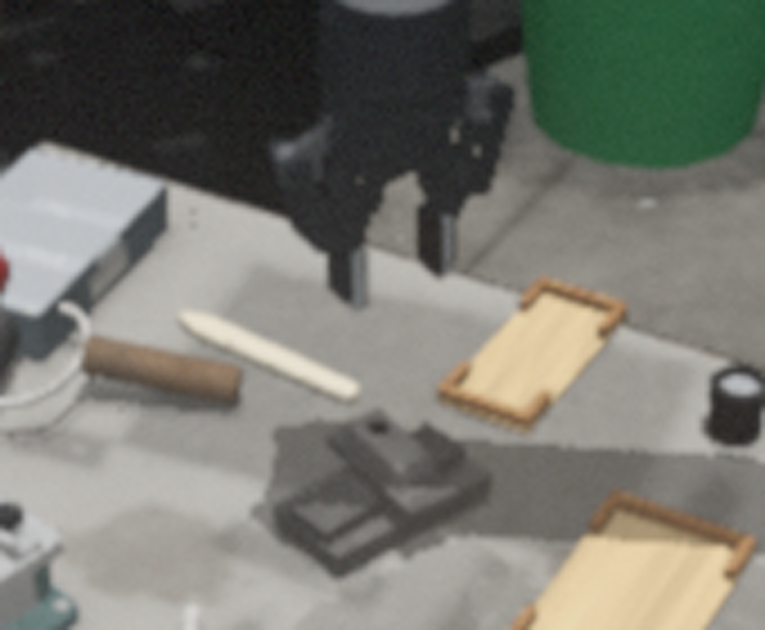

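Request:
{"fn": "carry_out", "kwargs": {"rows": [[[0.5, 1.6, 40], 0, 0.55], [[0.5, 1.6, 80], 0, 0.55], [[0.5, 1.6, 100], 0, 0.55], [[0.5, 1.6, 110], 0, 0.55], [[0.5, 1.6, 110], 0, 0.55], [[0.5, 1.6, 110], 0, 0.55]]}}

```text
time_s: 4.03
eef_pos: [594.2, -8.2, 51.2]
orientation: [[-0.896, 0.445, 0.002], [0.445, 0.896, -0.0], [-0.002, 0.001, -1.0]]
ft_force: [0.4, -0.9, -0.1]
grip_width: 47.1
```

Run:
```python
from h import *
s=env.state(); print(s["time_s"],s["eef_pos"],s["ft_force"])
p,_=env.snapshot("scene"); crop(p,270,150,360,220,8,"pics/s3.png")
```

```text
4.025 [594.17342291  -8.22983493  51.23221395] [ 0.37787965 -0.8650143  -0.05558553]
```

View pics/s3.png

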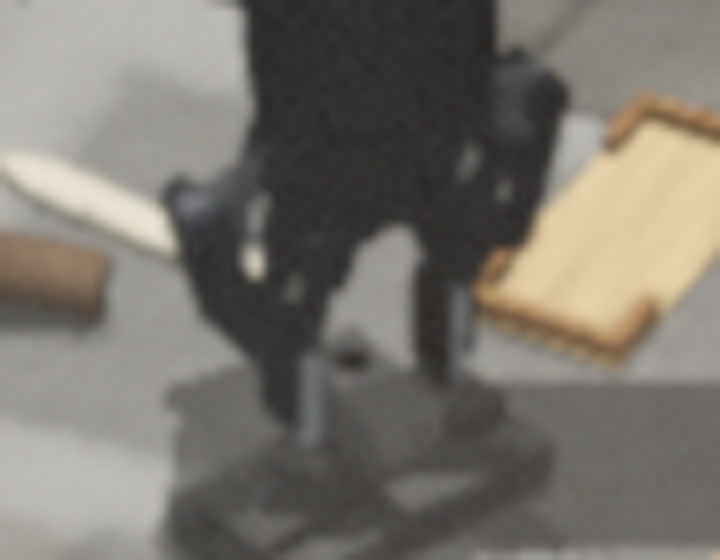

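Request:
{"fn": "carry_out", "kwargs": {"rows": [[[0, -1, 1.5], 0, 0.45], [[0, -1, 1.5], 0, 0.35], [[0, -1, 1.5], 0, 0.27], [[0, -1, 1.5], 0, 0.2], [[0, -1, 1.5], 0, 0.15], [[0, -1, 1.5], 0, 0.15], [[0, -1, 1.5], 0, 0.15]], "force": 50}}

```text
time_s: 4.95
eef_pos: [593.1, -9.2, 48.9]
orientation: [[-0.896, 0.445, 0.0], [0.445, 0.896, -0.0], [-0.001, 0.0, -1.0]]
ft_force: [-1.3, -0.3, 5.3]
grip_width: 22.5
```

Request:
{"fn": "carry_out", "kwargs": {"rows": [[[0, 0, -6], 0, 0.15], [[0, 0, -20], 0, 0.15], [[0, 0, -50], 0, 0.15], [[0, 0, -80], 0, 0.15], [[0, 0, -80], 0, 0.15]]}}

```text
time_s: 5.58
eef_pos: [594.5, -8.9, 131.6]
orientation: [[-0.896, 0.445, 0.005], [0.445, 0.896, -0.0], [-0.004, 0.002, -1.0]]
ft_force: [-0.1, -0.9, -1.1]
grip_width: 22.4
```

Run:
```python
from h import *
s=env.state(); print(s["time_s"],s["eef_pos"],s["ft_force"],s["grip_width"])
go(439.6,345,100,108)
p,_=env.snapshot("scene"); crop(p,250,120,370,220,6,"pics/s4.png")
```

```text
5.575 [594.48812323  -8.8510882  131.57016976] [-0.1020909  -0.86554482 -1.1371887 ] 22.373567475777268
yaw 153.6 shift [296.2 248.   30.8] roll 0.796
```

View pics/s4.png

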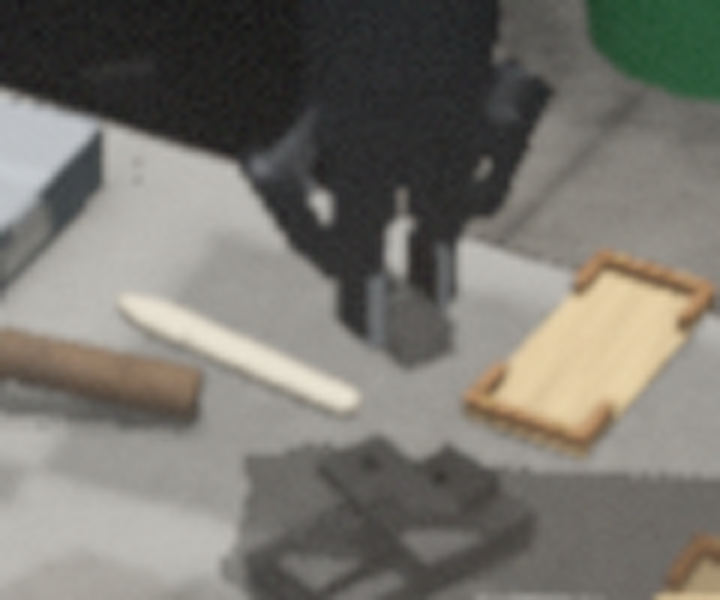

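Request:
{"fn": "carry_out", "kwargs": {"rows": [[[30, 25, 0], 0.08, 0.15], [[65, 54, 0], 0.17, 0.15], [[102, 86, 0], 0.27, 0.15], [[140, 118, 0], 0.37, 0.15], [[178, 149, 0], 0.47, 0.15], [[215, 180, 8], 0.57, 0.15], [[250, 210, 18], 0.67, 0.15], [[280, 235, 28], 0.77, 0.15], [[296, 248, 30], 0.796, 0.15], [[296, 248, 30], 0.796, 0.15], [[296, 248, 30], 0.796, 0.15], [[296, 248, 30], 0.796, 0.15]]}}

```text
time_s: 7.12
eef_pos: [438.8, 343.1, 98.3]
orientation: [[-0.307, 0.952, 0.0], [0.952, 0.307, -0.001], [-0.001, -0.0, -1.0]]
ft_force: [0.5, 0.9, -0.8]
grip_width: 22.5
```

Run:
```python
from h import *
s=env.state(); print(s["time_s"],s["eef_pos"],s["ft_force"],s["grip_width"])
go(439.6,345,16,108)
p,_=env.snapshot("scene"); crop(p,240,240,360,360,5,"pics/s5.png")
```

```text
7.125 [438.81099053 343.06404207  98.30804284] [ 0.47906617  0.85104907 -0.76619327] 22.466718631522166
yaw 107.9 shift [ 1.7  1.4 82.3] roll -0.002
```

View pics/s5.png

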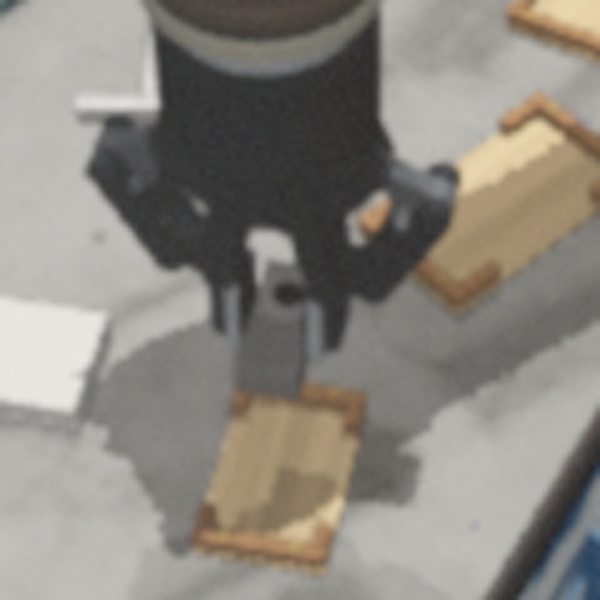

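Request:
{"fn": "carry_out", "kwargs": {"rows": [[[1.5, 1.4, 30], 0, 0.15], [[1.5, 1.4, 60], 0, 0.15], [[1.5, 1.4, 75], 0, 0.15], [[1.5, 1.4, 82], 0, 0.15], [[1.5, 1.4, 82], 0, 0.15], [[1.5, 1.4, 82.5], 0, 0.15], [[1.5, 1.4, 82.5], 0, 0.15]]}}

```text
time_s: 8.05
eef_pos: [439.3, 346.7, 16.7]
orientation: [[-0.309, 0.951, 0.001], [0.951, 0.309, 0.001], [0.0, 0.001, -1.0]]
ft_force: [-0.2, 1.0, -0.4]
grip_width: 22.8
```

Request:
{"fn": "carry_out", "kwargs": {"rows": [[[0, 0, 1.2], 0, 0.15], [[0, 0, 1.2], 0, 0.2], [[0, 0, 1.2], 0, 0.4], [[0, 0, 1.2], 0, 0.45], [[0, 0, -2], 0, 0.45], [[0, 0, -20], 0, 0.45], [[0, 0, -60], 0, 0.6], [[0, 0, -110], 0, 0.6], [[0, 0, -110], 0, 0.6]]}}

```text
time_s: 9.18
eef_pos: [440.7, 348.5, 131.1]
orientation: [[-0.309, 0.951, 0.007], [0.951, 0.309, 0.005], [0.003, 0.008, -1.0]]
ft_force: [0.7, 0.3, -0.6]
grip_width: 51.2
```

Run:
```python
from h import *
s=env.state(); print(s["time_s"],s["eef_pos"],s["ft_force"],s["grip_width"])
go(590,-9.7,110,153.5)
p,_=env.snapshot("scene"); crop(p,250,290,350,360,7,"pics/s6.png")
p,_=env.snapshot("top"); crop(p,350,170,450,245,8,"pics/pile6.png")
cal=env.calibration("top")
for n,z in [("bar_short",38),("bar_long",28),("block",18)]:
    for r in env.cut_out("top",n)[:2]:
        v,u=np.nonzero(r["region"]); print(n,round(r["confidence"],2),np.round(r["uv"]),len(u),*rect(toworld(cal,np.c_[u,v],z)[:,:2]))
```

```text
9.175 [440.68981341 348.50751997 131.13849595] [ 0.6589173   0.30738525 -0.56650277] 51.15334611767678
yaw 108.0 shift [-386.9   31.2   20.3] roll -0.794
bar_short 0.9 [400. 210.] 714 [590.9  -8.6] 34.3 87.0 -27.0
bar_short 0.54 [180. 235.] 208 [542.2 441.7] 26.9 48.5 57.6
bar_long 0.64 [395. 205.] 687 [595.9  -4.7] 38.6 113.5 73.3
block 0.85 [391. 213.] 480 [594.   -5.9] 62.4 114.5 69.9
```

View pics/s6.png

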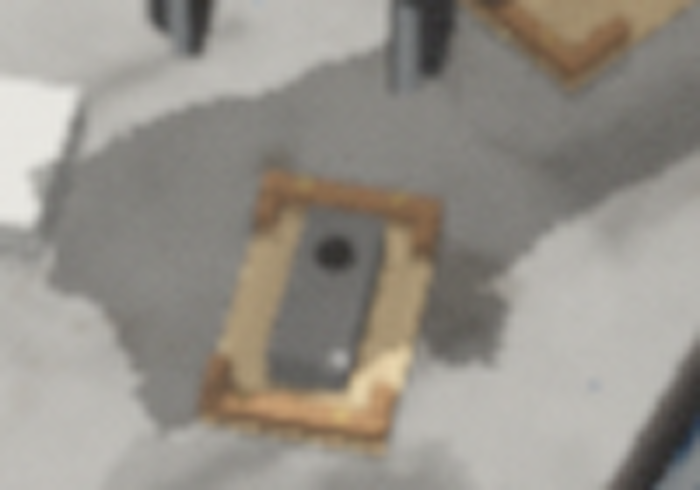

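View pics/pile6.png

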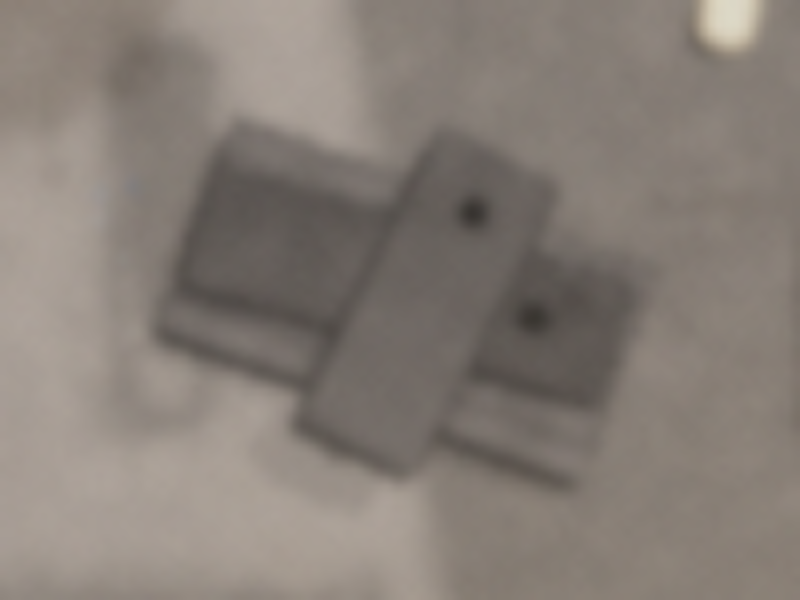

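Request:
{"fn": "carry_out", "kwargs": {"rows": [[[-30, 2, 0], -0.07, 0.6], [[-70, 6, 0], -0.15, 0.6], [[-115, 9, 0], -0.24, 0.6], [[-160, 13, 0], -0.34, 0.6], [[-205, 17, 0], -0.43, 0.6], [[-250, 20, 4], -0.52, 0.6], [[-295, 24, 8], -0.61, 0.6], [[-340, 27, 13], -0.7, 0.6], [[-370, 30, 18], -0.78, 0.6], [[-387, 31, 20], -0.79, 0.6], [[-387, 31, 20], -0.79, 0.6], [[-387, 31, 20], -0.79, 0.6], [[-387, 31, 20], -0.79, 0.6]]}}

```text
time_s: 11.05
eef_pos: [587.6, -10.3, 106.3]
orientation: [[-0.894, 0.448, 0.0], [0.448, 0.894, 0.0], [-0.0, 0.0, -1.0]]
ft_force: [0.1, -0.3, -0.1]
grip_width: 51.7
```

Run:
```python
from h import *
s=env.state(); print(s["time_s"],s["eef_pos"],s["grip_width"])
go(590.5,-9,39,153.3)
```

```text
11.05 [587.62795762 -10.30072314 106.33751584] 51.66993318319796
yaw 153.4 shift [-2.   2.4 67.3] roll 0.001
```

Request:
{"fn": "carry_out", "kwargs": {"rows": [[[-2, 2.4, 30], 0, 0.6], [[-2, 2.4, 55], 0, 0.6], [[-2, 2.4, 65], 0, 0.6], [[-2, 2.4, 67], 0, 0.6], [[-2, 2.4, 67], 0, 0.6], [[-2, 2.4, 67], 0, 0.6]]}}

```text
time_s: 11.8
eef_pos: [591.3, -10.8, 39.9]
orientation: [[-0.893, 0.45, 0.001], [0.45, 0.893, -0.0], [-0.001, 0.001, -1.0]]
ft_force: [-0.7, 1.0, 0.1]
grip_width: 51.2
```

Run:
```python
from h import *
s=env.state(); print(s["time_s"],s["eef_pos"],s["ft_force"])
go(590.5,-9,39,153.3)
p,_=env.snapshot("scene"); crop(p,270,150,360,220,8,"pics/s7.png")
```

```text
11.8 [591.32764716 -10.81643197  39.89921956] [-0.67402923  0.96884385  0.06239635]
yaw 153.2 shift [1.6 1.2 0.9] roll -0.001
```

View pics/s7.png

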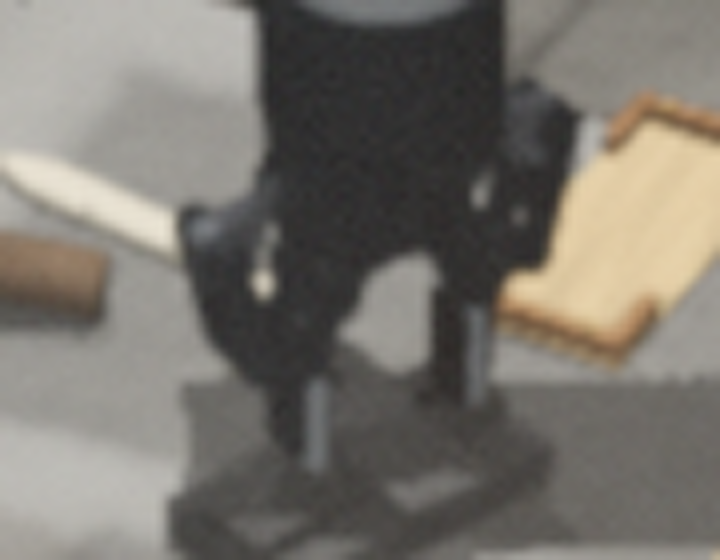

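Request:
{"fn": "carry_out", "kwargs": {"rows": [[[0, 0.5, 0.7], 0, 0.5], [[0, 0.5, 0.7], 0, 0.42], [[0, 0.5, 0.7], 0, 0.36], [[0, 0.5, 0.7], 0, 0.3], [[0, 0.5, 0.7], 0, 0.26], [[0, 0.5, 0.7], 0, 0.26], [[0, 0.5, 0.7], 0, 0.26]], "force": 60}}

```text
time_s: 12.72
eef_pos: [591.3, -10.1, 38.9]
orientation: [[-0.893, 0.45, 0.001], [0.45, 0.893, 0.0], [-0.001, 0.0, -1.0]]
ft_force: [-0.5, 0.5, 4.6]
grip_width: 32.4
```

Request:
{"fn": "carry_out", "kwargs": {"rows": [[[0, 0, -4], 0, 0.26], [[0, 0, -12], 0, 0.26], [[0, 0, -40], 0, 0.26], [[0, 0, -75], 0, 0.26], [[0, 0, -75], 0, 0.26]]}}

```text
time_s: 13.35
eef_pos: [592.7, -10.2, 116.2]
orientation: [[-0.893, 0.45, 0.005], [0.45, 0.893, -0.0], [-0.004, 0.002, -1.0]]
ft_force: [0.4, -0.1, -2.7]
grip_width: 31.8
```

Run:
```python
from h import *
s=env.state(); print(s["time_s"],s["eef_pos"],s["ft_force"],s["grip_width"],s["moment"])
go(430.3,172.5,80,72.5)
p,_=env.snapshot("scene"); crop(p,250,120,370,220,6,"pics/s8.png")
```

```text
13.35 [592.69150678 -10.19043819 116.21772274] [ 0.38916503 -0.09473095 -2.66861378] 31.799960080543546 [-0.02984089  0.03272027  0.0287183 ]
yaw 153.2 shift [227.4  89.9  35.4] roll 1.409
```

View pics/s8.png

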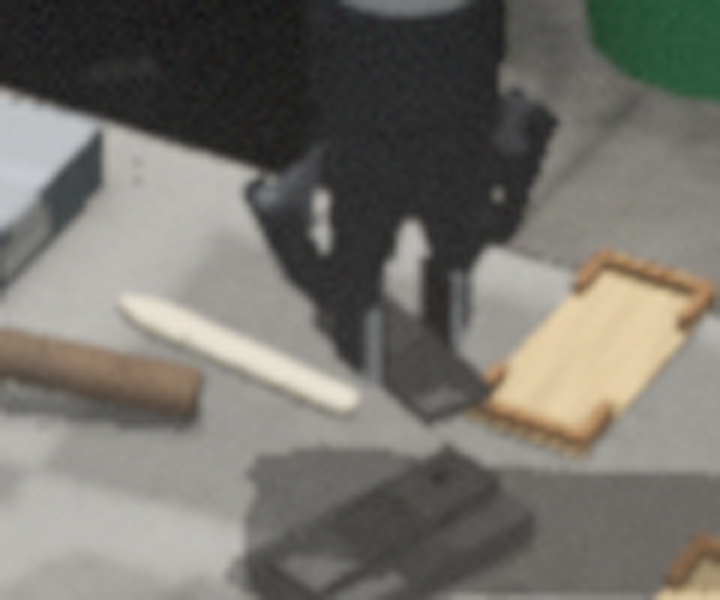

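Short bar held level. Carry to its tray.

Request:
{"fn": "carry_out", "kwargs": {"rows": [[[20, 8, 0], 0.1, 0.26], [[45, 18, 0], 0.25, 0.26], [[70, 28, 0], 0.41, 0.26], [[96, 38, 0], 0.57, 0.26], [[122, 48, 0], 0.73, 0.26], [[148, 58, 0], 0.89, 0.26], [[174, 69, 10], 1.05, 0.26], [[200, 79, 20], 1.21, 0.26], [[220, 87, 30], 1.36, 0.26], [[227, 90, 35], 1.41, 0.26], [[227, 90, 35], 1.41, 0.26], [[227, 90, 35], 1.41, 0.26], [[227, 90, 35], 1.41, 0.26]]}}

```text
time_s: 15.02
eef_pos: [429.1, 171.6, 78.3]
orientation: [[0.302, 0.953, 0.0], [0.953, -0.302, -0.0], [-0.0, 0.0, -1.0]]
ft_force: [0.4, 0.4, -3.2]
grip_width: 31.7
```

Run:
```python
from h import *
s=env.state(); print(s["time_s"],s["eef_pos"],s["ft_force"],s["grip_width"])
go(430.3,172.5,15,72.5)
p,_=env.snapshot("scene"); crop(p,280,210,400,320,5,"pics/s9.png")
```

```text
15.025 [429.134121   171.55818907  78.2988101 ] [ 0.43492057  0.44339672 -3.17669518] 31.68077169014506
yaw 72.4 shift [ 1.3  0.8 63.3] roll -0.001
```

View pics/s9.png

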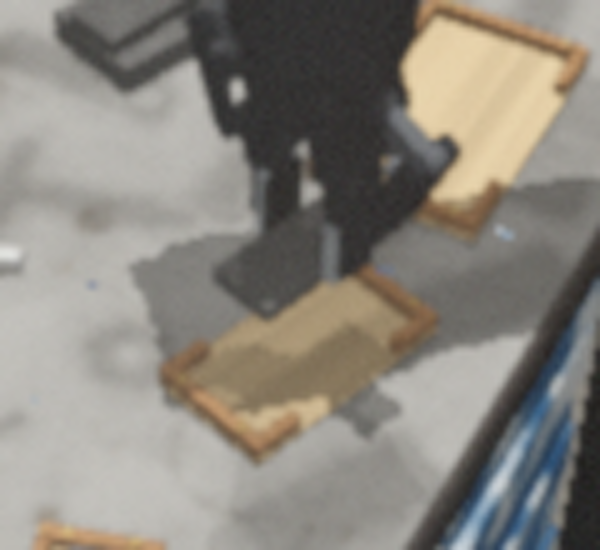

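Request:
{"fn": "carry_out", "kwargs": {"rows": [[[1, 0.7, 30], 0, 0.26], [[1, 0.7, 50], 0, 0.26], [[1, 0.7, 60], 0, 0.26], [[1, 0.7, 62.5], 0, 0.26], [[1, 0.7, 62.5], 0, 0.26], [[1, 0.7, 62.5], 0, 0.26]]}}

```text
time_s: 15.82
eef_pos: [430.2, 173.0, 16.4]
orientation: [[0.301, 0.954, 0.001], [0.954, -0.301, 0.0], [0.001, 0.001, -1.0]]
ft_force: [-0.3, 0.3, -2.0]
grip_width: 31.9
```

Request:
{"fn": "carry_out", "kwargs": {"rows": [[[0, 0, 1.3], 0, 0.26], [[0, 0, 1.3], 0, 0.3], [[0, 0, 1.3], 0, 0.45], [[0, 0, 1.3], 0, 0.58], [[0, 0, -2], 0, 0.58], [[0, 0, -20], 0, 0.6], [[0, 0, -60], 0, 0.6], [[0, 0, -100], 0, 0.6], [[0, 0, -100], 0, 0.6]]}}

```text
time_s: 16.95
eef_pos: [431.5, 173.7, 118.7]
orientation: [[0.302, 0.953, 0.005], [0.953, -0.302, 0.002], [0.004, 0.005, -1.0]]
ft_force: [0.3, -0.9, -0.5]
grip_width: 51.0
```

Run:
```python
from h import *
s=env.state(); print(s["time_s"],s["eef_pos"],s["ft_force"],s["grip_width"])
p,_=env.snapshot("scene"); crop(p,300,240,390,310,8,"pics/s10.png")
p,_=env.snapshot("top"); crop(p,350,170,450,245,8,"pics/pile10.png")
cal=env.calibration("top")
for n,z in [("bar_long",28),("block",18)]:
    for r in env.cut_out("top",n)[:2]:
        v,u=np.nonzero(r["region"]); print(n,round(r["confidence"],2),np.round(r["uv"]),len(u),*rect(toworld(cal,np.c_[u,v],z)[:,:2]))
go(594,-7,100,73)
```

```text
16.95 [431.53818561 173.69307024 118.66156294] [ 0.26483044 -0.94033926 -0.47866121] 51.038524733651194
bar_long 0.71 [402. 206.] 937 [596.2  -4.5] 37.2 113.1 74.3
yaw 72.5 shift [-121.5  211.3   14.9] roll -0.009
```

View pics/s10.png

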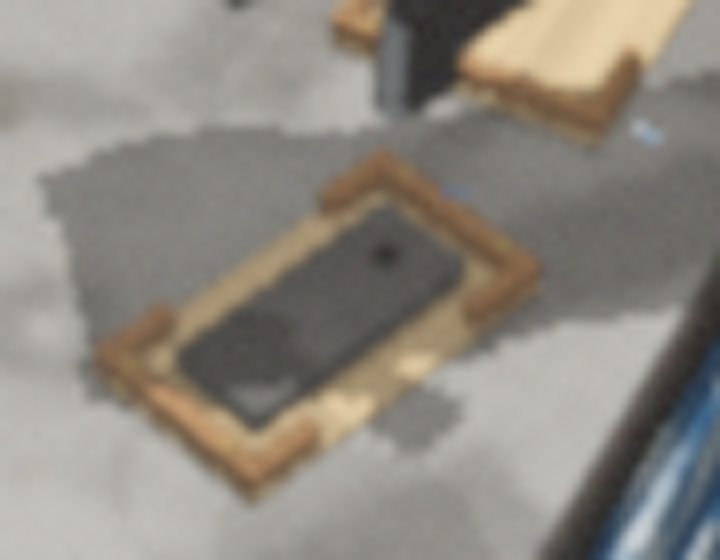

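View pics/pile10.png

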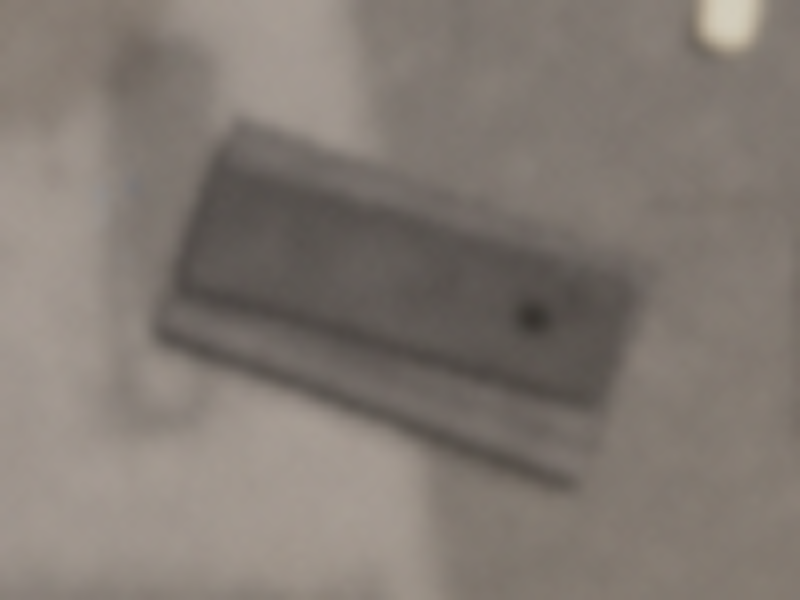

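Run:
```python
from h import *
cal=env.calibration("top")
X=toworld(cal,np.array([[226,172],[632,283],[597,402],[182,288]])/8+[350,170],28)[:,:2];print(X.mean(0),rect(X))
X=toworld(cal,np.array([[237,120],[645,262],[160,330],[578,485]])/8+[350,170],18)[:,:2];print(X.mean(0),rect(X))
print(proj(cal,[[596,-6,28]]))
go(595.5,-5.5,100,74)
```

```text
[596.19405323  -6.7034249 ] (array([596.3,  -6.2]), 32.0, 110.1, 74.3)
[594.52637026  -6.81906703] (array([594.4,  -7.6]), 60.5, 114.1, 69.7)
[[400.76741901 205.85335978]]
yaw 72.5 shift [-119.6  212.3   14.9] roll -0.027
```

Request:
{"fn": "carry_out", "kwargs": {"rows": [[[-15, 27, 0], 0, 0.6], [[-38, 67, 0], 0, 0.6], [[-62, 110, 0], -0.01, 0.6], [[-86, 153, 5], -0.02, 0.6], [[-107, 190, 10], -0.03, 0.6], [[-120, 213, 15], -0.03, 0.6], [[-120, 213, 15], -0.03, 0.6], [[-120, 213, 15], -0.03, 0.6], [[-120, 213, 15], -0.03, 0.6]]}}

```text
time_s: 18.27
eef_pos: [596.0, -4.4, 100.6]
orientation: [[0.271, 0.963, -0.001], [0.963, -0.271, 0.0], [0.0, -0.001, -1.0]]
ft_force: [0.5, 0.1, 0.5]
grip_width: 51.2
```

Run:
```python
from h import *
s=env.state(); print(s["time_s"],s["eef_pos"],s["grip_width"])
go(596,-6,29.3,74.2)
```

```text
18.275 [595.98624128  -4.37337942 100.63738638] 51.16760231401245
yaw 74.3 shift [-1.6  0.5 71.3] roll 0.002
```

Request:
{"fn": "carry_out", "kwargs": {"rows": [[[-1.5, 0.5, 30], 0, 0.6], [[-1.5, 0.5, 55], 0, 0.6], [[-1.5, 0.5, 68], 0, 0.6], [[-1.5, 0.5, 71], 0, 0.6], [[-1.5, 0.5, 71], 0, 0.6], [[-1.5, 0.5, 71], 0, 0.6]]}}

```text
time_s: 19.02
eef_pos: [597.4, -7.2, 30.7]
orientation: [[0.273, 0.962, 0.002], [0.962, -0.273, -0.0], [0.0, 0.001, -1.0]]
ft_force: [-0.2, -0.3, -0.4]
grip_width: 51.4
```

Run:
```python
from h import *
s=env.state(); print(s["time_s"],s["eef_pos"],s["ft_force"])
go(596,-6,29.2,74.2)
p,_=env.snapshot("scene"); crop(p,270,150,360,220,8,"pics/s11.png")
```

```text
19.025 [597.38551525  -7.24414545  30.71741261] [-0.21053925 -0.2825039  -0.42075826]
yaw 74.2 shift [ 0.8 -1.7  1.5] roll -0.0
```

View pics/s11.png

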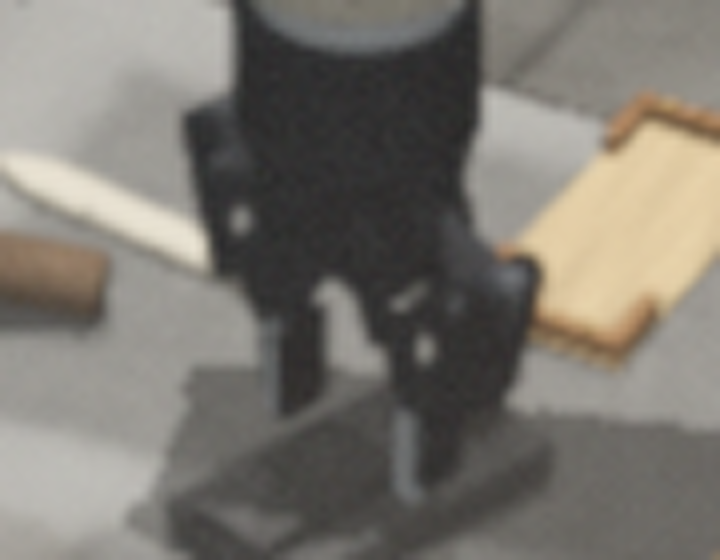

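Request:
{"fn": "carry_out", "kwargs": {"rows": [[[0, -0.7, 1], 0, 0.5], [[0, -0.7, 1], 0, 0.42], [[0, -0.7, 1], 0, 0.36], [[0, -0.7, 1], 0, 0.3], [[0, -0.7, 1], 0, 0.26], [[0, -0.7, 1], 0, 0.26], [[0, -0.7, 1], 0, 0.26]], "force": 60}}

```text
time_s: 19.95
eef_pos: [596.5, -7.2, 29.5]
orientation: [[0.273, 0.962, 0.001], [0.962, -0.273, -0.0], [0.0, 0.001, -1.0]]
ft_force: [-1.3, -0.3, 5.4]
grip_width: 31.9
```

Request:
{"fn": "carry_out", "kwargs": {"rows": [[[0, 0, -4], 0, 0.26], [[0, 0, -12], 0, 0.26], [[0, 0, -40], 0, 0.26], [[0, 0, -75], 0, 0.26], [[0, 0, -75], 0, 0.26]]}}

```text
time_s: 20.58
eef_pos: [597.9, -6.9, 106.7]
orientation: [[0.273, 0.962, 0.005], [0.962, -0.273, 0.0], [0.002, 0.005, -1.0]]
ft_force: [-0.0, -0.2, -3.3]
grip_width: 31.8
```

Run:
```python
from h import *
s=env.state(); print(s["time_s"],s["eef_pos"],s["ft_force"],s["grip_width"],s["moment"])
go(585.5,-183.5,85,90)
p,_=env.snapshot("scene"); crop(p,250,120,370,220,6,"pics/s12.png")
```

```text
20.575 [597.869147    -6.87755321 106.70859252] [-0.02671525 -0.17970204 -3.31975581] 31.79869647620793 [ 0.03554918 -0.04952331  0.0625055 ]
yaw 74.2 shift [-173.3   36.1   21.6] roll -0.276
```

View pics/s12.png

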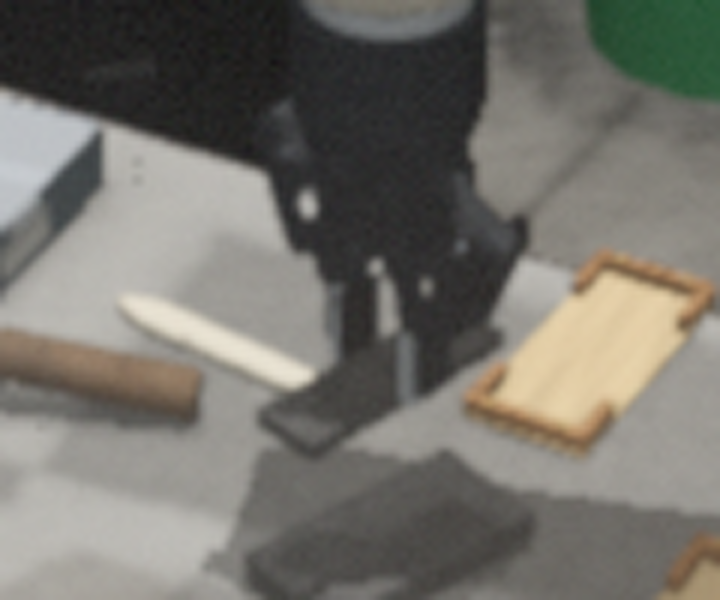

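Request:
{"fn": "carry_out", "kwargs": {"rows": [[[-20, 4, 0], -0.03, 0.26], [[-48, 10, 0], -0.08, 0.26], [[-80, 17, 0], -0.13, 0.26], [[-112, 23, 0], -0.18, 0.26], [[-143, 30, 10], -0.23, 0.26], [[-165, 34, 18], -0.27, 0.26], [[-173, 36, 22], -0.276, 0.26], [[-173, 36, 22], -0.276, 0.26], [[-173, 36, 22], -0.276, 0.26], [[-173, 36, 22], -0.276, 0.26]]}}

```text
time_s: 21.88
eef_pos: [584.0, -182.0, 82.1]
orientation: [[-0.002, 1.0, 0.001], [1.0, 0.002, 0.0], [0.0, 0.001, -1.0]]
ft_force: [0.8, 0.1, -2.6]
grip_width: 32.0
```

Run:
```python
from h import *
s=env.state(); print(s["time_s"],s["eef_pos"],s["ft_force"],s["grip_width"])
go(585.3,-183.4,15.3,90)
p,_=env.snapshot("scene"); crop(p,290,110,410,220,5,"pics/s13.png")
```

```text
21.875 [ 584.02222524 -182.03165583   82.14181344] [ 0.79654289  0.11971075 -2.59714324] 31.955865619727618
yaw 90.1 shift [-1.4  1.2 66.8] roll 0.002
```

View pics/s13.png

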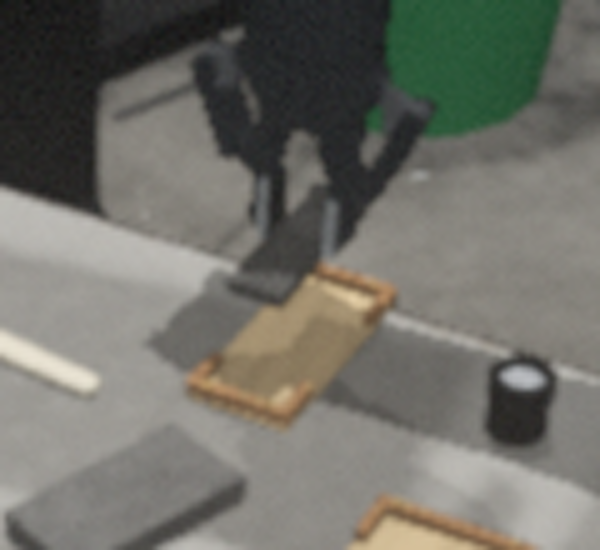

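Request:
{"fn": "carry_out", "kwargs": {"rows": [[[-1.2, 1, 30], 0, 0.26], [[-1.2, 1, 52], 0, 0.26], [[-1.2, 1, 63], 0, 0.26], [[-1.2, 1, 66], 0, 0.26], [[-1.2, 1, 66], 0, 0.26], [[-1.2, 1, 66], 0, 0.26]]}}

```text
time_s: 22.68
eef_pos: [585.2, -184.7, 16.7]
orientation: [[0.0, 1.0, 0.002], [1.0, -0.0, -0.0], [-0.0, 0.002, -1.0]]
ft_force: [-0.2, 0.1, -3.0]
grip_width: 31.8
```

Request:
{"fn": "carry_out", "kwargs": {"rows": [[[0, 0, 1.3], 0, 0.26], [[0, 0, 1.3], 0, 0.3], [[0, 0, 1.3], 0, 0.45], [[0, 0, 1.3], 0, 0.58], [[0, 0, -2], 0, 0.58], [[0, 0, -20], 0, 0.6], [[0, 0, -60], 0, 0.8], [[0, 0, -100], 0, 1.0], [[0, 0, -100], 0, 1.0]]}}

```text
time_s: 23.8
eef_pos: [587.1, -185.0, 120.7]
orientation: [[0.0, 1.0, 0.007], [1.0, -0.0, -0.002], [-0.002, 0.007, -1.0]]
ft_force: [-1.0, -0.9, -0.2]
grip_width: 85.4
```

Run:
```python
from h import *
s=env.state(); print(s["time_s"],s["eef_pos"],s["ft_force"],s["grip_width"])
p,_=env.snapshot("scene"); crop(p,290,130,410,220,6,"pics/s14.png")
p,_=env.snapshot("top"); crop(p,350,170,450,245,8,"pics/pile14.png")
cal=env.calibration("top")
for n,z in [("block",18)]:
    for r in env.cut_out("top",n)[:2]:
        v,u=np.nonzero(r["region"]); print(n,round(r["confidence"],2),np.round(r["uv"]),len(u),*rect(toworld(cal,np.c_[u,v],z)[:,:2]))
go(594,-7,90,70)
```

```text
23.8 [ 587.12408921 -185.01521913  120.69913059] [-0.95194478 -0.92635542 -0.21226798] 85.43575620979028
block 0.72 [401. 210.] 1683 [593.3  -6.4] 63.2 115.7 69.6
block 0.44 [472. 203.] 920 [ 582.2 -167.3] 66.0 114.9 88.3
yaw 90.0 shift [177.6   9.8  25.9] roll 0.349
```

View pics/s14.png

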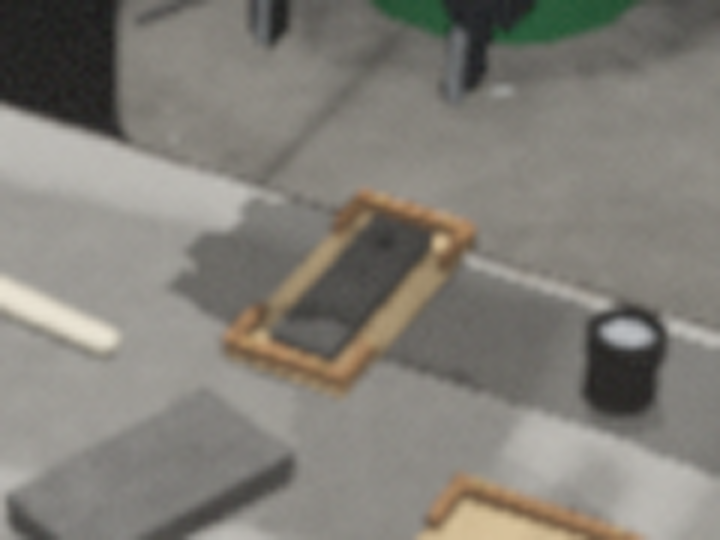

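View pics/pile14.png

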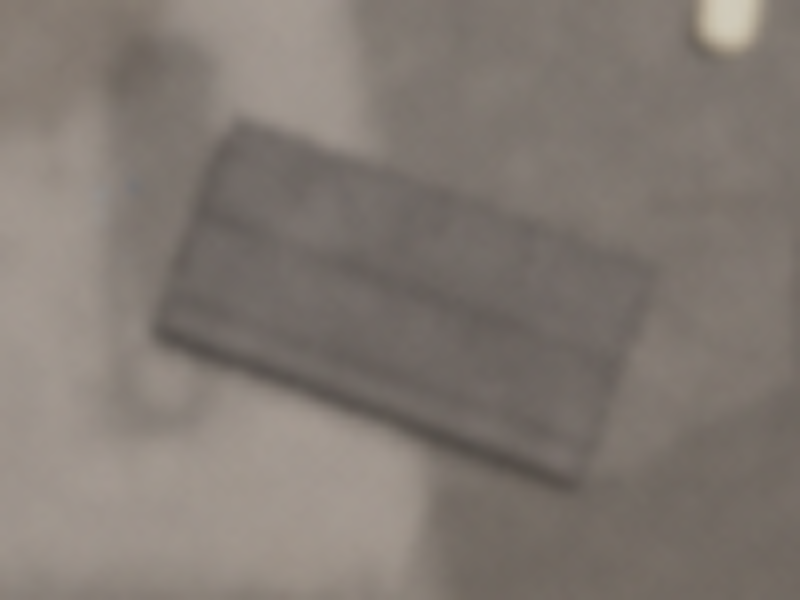

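Request:
{"fn": "carry_out", "kwargs": {"rows": [[[20, 1, 0], 0.04, 1], [[50, 3, 0], 0.1, 1], [[85, 5, 0], 0.17, 1], [[120, 7, 10], 0.24, 1], [[150, 8, 18], 0.3, 1], [[170, 9.5, 24], 0.34, 1], [[177.6, 9.8, 26], 0.354, 1], [[177.6, 9.8, 26], 0.354, 1], [[177.6, 9.8, 26], 0.354, 1], [[177.6, 9.8, 26], 0.354, 1]]}}

```text
time_s: 25.2
eef_pos: [594.4, -8.2, 90.0]
orientation: [[0.348, 0.938, 0.0], [0.938, -0.348, -0.0], [-0.0, 0.0, -1.0]]
ft_force: [-0.7, -0.2, 0.1]
grip_width: 85.5
```

Run:
```python
from h import *
s=env.state(); print(s["time_s"],s["eef_pos"],s["grip_width"])
go(594.2,-7,12,69.7)
```

```text
25.2 [594.43213094  -8.21945828  89.96024105] 85.52539445131609
yaw 69.6 shift [ 1.1 -0.7 78. ] roll -0.001
```

Request:
{"fn": "carry_out", "kwargs": {"rows": [[[1, -0.5, 30], 0, 1], [[1, -0.5, 55], 0, 1], [[1, -0.5, 70], 0, 1], [[1, -0.5, 76], 0, 1], [[1, -0.5, 77], 0, 1], [[1, -0.5, 77], 0, 1]]}}

```text
time_s: 25.95
eef_pos: [594.8, -5.9, 13.5]
orientation: [[0.347, 0.938, 0.001], [0.938, -0.347, -0.0], [0.0, 0.001, -1.0]]
ft_force: [0.4, -0.0, -1.9]
grip_width: 85.4
```

Run:
```python
from h import *
s=env.state(); print(s["time_s"],s["eef_pos"],s["ft_force"])
go(594.2,-7,12,69.7)
p,_=env.snapshot("scene"); crop(p,260,150,360,230,7,"pics/s15.png")
```

```text
25.95 [594.79025666  -5.87079133  13.50791926] [ 0.38806028 -0.00867227 -1.94572524]
yaw 69.7 shift [-1.3 -0.2  1.5] roll 0.0
```

View pics/s15.png

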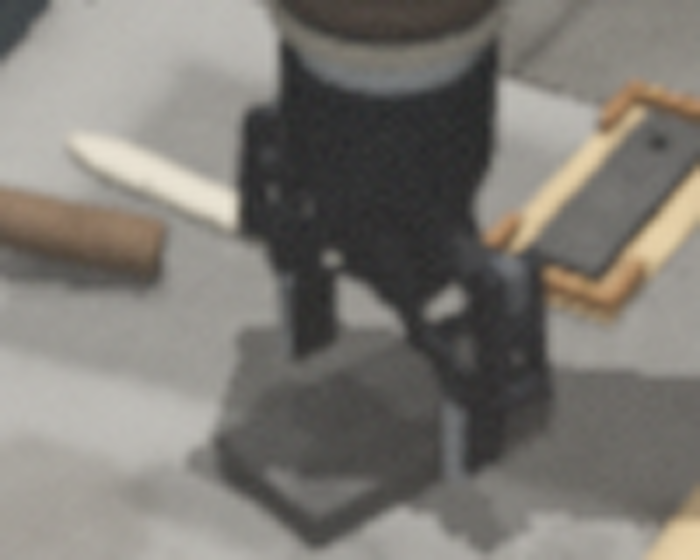

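Request:
{"fn": "carry_out", "kwargs": {"rows": [[[-0.5, 0, 3], 0, 1], [[-0.5, 0, 5], 0, 0.92], [[-0.5, 0, 5], 0, 0.84], [[-0.5, 0, 5], 0, 0.77], [[-0.5, 0, 5], 0, 0.7], [[-0.5, 0, 5], 0, 0.62], [[-0.5, 0, 5], 0, 0.58], [[-0.5, 0, 5], 0, 0.58]], "force": 70}}

```text
time_s: 27.0
eef_pos: [594.8, -6.4, 8.7]
orientation: [[0.347, 0.938, 0.002], [0.938, -0.347, -0.0], [0.0, 0.001, -1.0]]
ft_force: [-0.2, -0.7, 5.8]
grip_width: 58.2
```

Request:
{"fn": "carry_out", "kwargs": {"rows": [[[0, 0, -4], 0, 0.58], [[0, 0, -14], 0, 0.58], [[0, 0, -40], 0, 0.58], [[0, 0, -75], 0, 0.58], [[0, 0, -75], 0, 0.58], [[0, 0, -75], 0, 0.58]]}}

```text
time_s: 27.75
eef_pos: [593.3, -6.5, 82.0]
orientation: [[0.347, 0.938, -0.001], [0.938, -0.347, -0.0], [-0.001, -0.001, -1.0]]
ft_force: [-0.8, -0.6, -5.9]
grip_width: 57.8
```

Run:
```python
from h import *
s=env.state(); print(s["time_s"],s["eef_pos"],s["ft_force"],s["grip_width"],s["moment"])
go(437.5,-5.9,70,90)
p,_=env.snapshot("scene"); crop(p,250,120,370,220,6,"pics/s16.png")
```

```text
27.75 [593.30154873  -6.53577808  82.02966541] [-0.83890791 -0.624898   -5.94241825] 57.83820999633854 [-0.04847916  0.04702336 -0.04506865]
yaw 69.7 shift [ -53.4 -146.3   12.2] roll -0.354
```

View pics/s16.png

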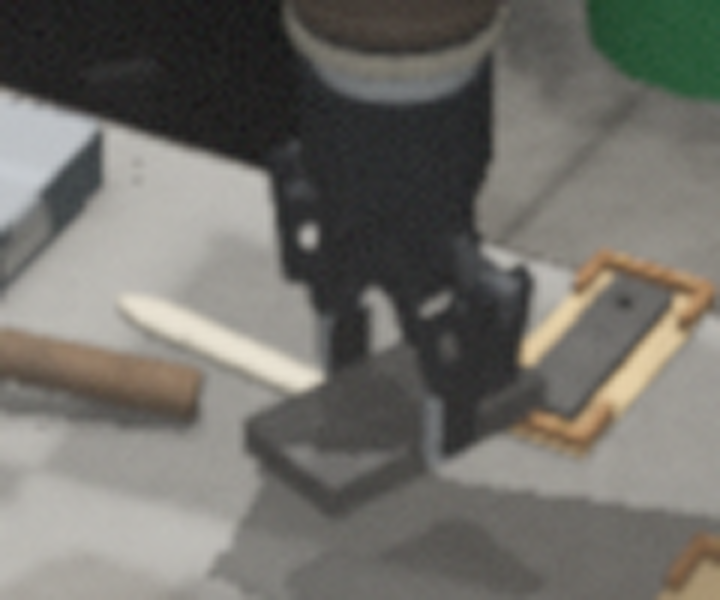

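Request:
{"fn": "carry_out", "kwargs": {"rows": [[[-6, -15, 0], -0.04, 0.58], [[-15, -40, 0], -0.1, 0.58], [[-26, -70, 0], -0.17, 0.58], [[-37, -100, 0], -0.24, 0.58], [[-46, -126, 6], -0.31, 0.58], [[-52, -142, 10], -0.35, 0.58], [[-53.4, -146.3, 12], -0.354, 0.58], [[-53.4, -146.3, 12], -0.354, 0.58], [[-53.4, -146.3, 12], -0.354, 0.58], [[-53.4, -146.3, 12], -0.354, 0.58]]}}

```text
time_s: 29.05
eef_pos: [439.0, -5.6, 70.8]
orientation: [[0.0, 1.0, 0.001], [1.0, -0.0, 0.0], [0.0, 0.001, -1.0]]
ft_force: [-0.1, -0.2, -4.9]
grip_width: 58.3
```

Run:
```python
from h import *
s=env.state(); print(s["time_s"],s["eef_pos"],s["ft_force"],s["grip_width"])
go(437.5,-5.9,12.8,90)
p,_=env.snapshot("scene"); crop(p,300,150,430,270,5,"pics/s17.png")
```

```text
29.05 [439.00307846  -5.57584425  70.84190385] [-0.08025817 -0.22283817 -4.85330949] 58.29716177931519
yaw 90.0 shift [-0.3 -1.5 58. ] roll -0.0
```

View pics/s17.png

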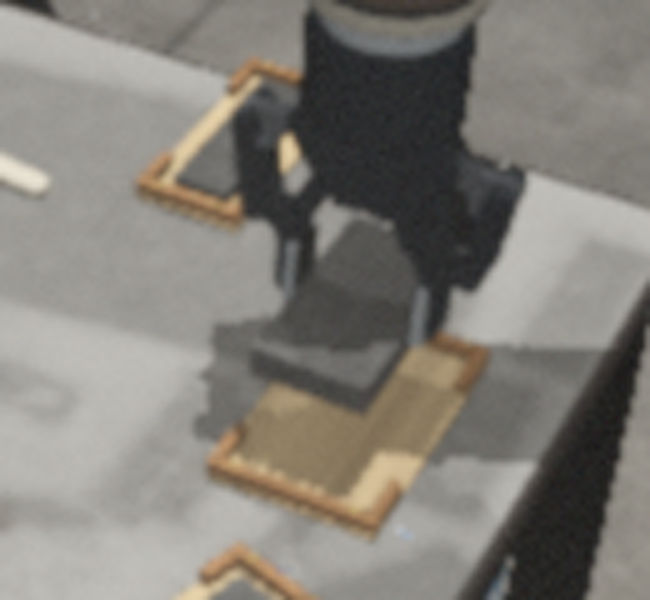

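Request:
{"fn": "carry_out", "kwargs": {"rows": [[[0, -1, 25], 0, 0.58], [[0, -1, 45], 0, 0.58], [[0, -1, 54], 0, 0.58], [[0, -1, 57], 0, 0.58], [[0, -1, 57], 0, 0.58], [[0, -1, 57], 0, 0.58]]}}

```text
time_s: 29.85
eef_pos: [437.8, -5.7, 14.3]
orientation: [[0.0, 1.0, 0.001], [1.0, -0.0, -0.0], [-0.0, 0.001, -1.0]]
ft_force: [-0.4, -0.8, -5.1]
grip_width: 58.0
```

Request:
{"fn": "carry_out", "kwargs": {"rows": [[[0, 0, 1.3], 0, 0.58], [[0, 0, 1.3], 0, 0.62], [[0, 0, 1.3], 0, 0.75], [[0, 0, 1.3], 0, 0.9], [[0, 0, 1.3], 0, 0.9], [[0, 0, -5], 0, 0.9], [[0, 0, -25], 0, 0.9], [[0, 0, -60], 0, 0.9], [[0, 0, -110], 0, 0.9], [[20, 0, -160], 0, 0.9], [[0, -50, -170], 0, 0.9], [[0, -50, -170], 0, 0.9]]}}

```text
time_s: 31.35
eef_pos: [384.8, -7.0, 184.8]
orientation: [[0.001, 1.0, 0.0], [1.0, -0.001, -0.003], [-0.003, 0.0, -1.0]]
ft_force: [0.4, -0.5, -0.1]
grip_width: 76.7
```

Run:
```python
from h import *
s=env.state(); print(s["time_s"],s["eef_pos"],s["ft_force"],s["grip_width"])
p,_=env.snapshot("scene"); crop(p,230,120,450,370,2.4,"pics/s18.png")
p,_=env.snapshot("top"); crop(p,130,170,530,330,2,"pics/top18.png")
```

```text
31.35 [384.75298735  -6.95462658 184.77843207] [ 0.40969741 -0.46129683 -0.05472673] 76.66963567069966
```

View pics/s18.png

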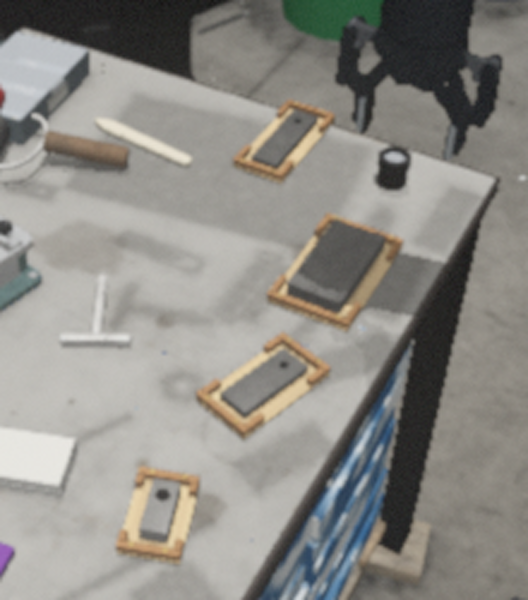

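View pics/top18.png

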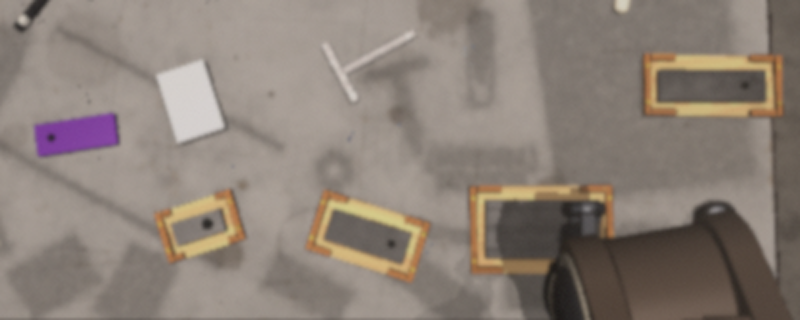

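Run:
```python
from h import *
cal=env.calibration("scene"); p,d=env.snapshot("scene")
for n,z in [("block",22),("bar_long",14),("bar_short",14),("quoin",21)]:
    for r in env.cut_out("scene",n)[:2]:
        v,u=np.nonzero(cv2.erode(r["region"].astype(np.uint8),np.ones((3,3)))); dd=d[v,u]; k=dd>0; D=deproj(cal,np.c_[u,v][k],dd[k])
        A=np.c_[D[:,:2]-D[:,:2].mean(0),np.ones(len(D))]; c=np.linalg.lstsq(A,D[:,2],rcond=None)[0]
        print(n,round(r["confidence"],2),np.round(r["uv"]),D.mean(0).round(1),"expect z",z,"slope",c[:2].round(3))
print(env.finish_job())
```

```text
block 0.59 [370. 229.] [435.3   5.4  20.4] expect z 22 slope [-0.003 -0.019]
bar_long 0.59 [349. 180.] [ 584.1 -173.6   13.3] expect z 14 slope [-0.019  0.009]
bar_short 0.98 [341. 279.] [429.1 180.   13.4] expect z 14 slope [ 0.019 -0.013]
bar_short 0.59 [213. 366.] [532.7 480.6   9.7] expect z 14 slope [-0.014  0.001]
quoin 0.54 [296. 332.] [436.5 350.7  19. ] expect z 21 slope [ 0.032 -0.057]
the job is handed in; nothing more can be done
None
```

All four pieces are in their own trays. I moved them one at a time, in order: quoin, short bar, long bar, wide block. I handed the job in at about 31.5 s of the 104 s allowed, with the gripper open and clear.

**Placement:** The scene and top pictures show the quoin, short bar and long bar inside their rims. The block shows fully only in the scene view, because the arm hid part of its tray from the top camera.

**Flatness:** The top faces measured 20.4 mm (block), 13.3 mm (long bar), 13.4 mm (short bar) and 19.0 mm (quoin). The expected heights are 22, 14, 14 and 21 mm. Slopes were 0.02 or less, except the quoin's 0.06, which comes from a small patch that includes its hole and edges.

**Disagreement:** The scene camera's depth put each piece about 5–11 mm further towards +y than the tray centres from the top camera. The untouched purple bar shows the same +12 mm shift, so I took it as a camera offset and not a misplacement.

**Surroundings:** The rest of the pile stayed put during each pick to within about 2 mm. The loupe, the pad and the purple bar were not touched. The wrist force stayed below 6 N in every reading I took.

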